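# Close the ink jar snugly in the bench nest

## Task

Set the square ink jar, whose lid is still loose, fully home and upright in the square pocket of the wooden bench nest so that it cannot turn. Then screw its lid down clockwise, by feel, until the liner grips and the lid is properly snug, but do not overtighten it. Leave the jar in the nest and the tub, the tape roll and the squeegee where they are.

Things in the scene. Friction and masses are not known exactly. Their poses are not given: they have to be found in the camera images.
- lid: Round ribbed black screw lid on the jar, 58 mm in diameter, 26 mm high; origin at its centre, half-way up, z up the jar's axis, x turns with the lid. It is captive on a fine thread: clockwise from above closes it, and it sinks too little to notice. It can carry the jar. Between its underside and the jar's square shoulder are 14 mm of bare neck (45 mm in diameter).
- lid_top (a point): Centre of the lid's top, 13 mm above its centre. By feel: the lid runs at 0.1 N m or less until it meets a springy liner of unknown thickness, after 0.4 to 2.2 rad. Then the torque needed climbs 0.7 to 1 N m a radian. Properly snug is about 0.5 N m; under 0.35 it may leak, over 0.8 it may be overtight. Let go, it springs back to about 0.1 N m, as it should.
- jar: White square plastic ink jar, 64 x 64 mm, shoulder 76 mm high, on a slightly smaller foot (58 mm square, 6 mm high); 116 mm high to the top of the lid; 0.45 to 0.75 kg with its lid. The origin is the centre of its underside, z up, x and y square to its faces. The lid's centre lies 103 mm above the origin.
- nest: Plywood block fixed to the bench, 120 x 120 mm, 40 mm high, with a square pocket in the middle of its top, 66.5 mm wide and 28 mm deep (its floor is 12 mm above the bench), mouth chamfered by 3 mm. The origin is the centre of its underside, z up, x and y square to the pocket's sides; the jar goes in any of the four ways round.
- pocket_floor (a point): The centre of the pocket's floor, 12 mm above the bench; axes as the nest's.
- tub: Bystander: round white plastic tub with a grey lid, 76 mm in diameter, 85 mm high; origin at the centre of its underside, z up.
- tape: Bystander: roll of paper tape lying flat, 96 mm outside, 76 mm inside, 48 mm high; origin at the centre of its underside.
- squeegee: Bystander: wooden printing squeegee, 200 mm long (along its y), 34 mm thick, 60 mm high, black rubber blade along one side; origin at the centre of its underside.
Not all that is in view belongs to the job. What is shaped like the nest but green or orange is not meant.

How it is judged:
On the way, in this order (a step that is already met when the one before it is completed fails the run):
1. the jar stands fully home in the nest's pocket, its lid not yet tight (z of jar in the frame of pocket_floor below 0.003 m and horizontal distance between jar and pocket_floor below 0.004 m and angle between jar's own z axis and vertical below 0.06 rad and contact force between lid and jar below 5 N), for 0.2 s.
2. in the nest, the lid is screwed down snug: it bears on the liner with more than 11 N (at most 0.35 N m on the lid) (contact force between lid and jar above 11 N and z of jar in the frame of pocket_floor below 0.003 m and horizontal distance between jar and pocket_floor below 0.004 m and angle between jar's own z axis and vertical below 0.06 rad), for 0.2 s.
At the end, for the whole second after the job is handed in: The jar stands upright (within 0.06 rad) and at rest in the pocket, its underside within 3 mm of the floor and 4 mm of the centre; the lid, let go, still bears on its liner (2 to 50 N) (z of jar in the frame of pocket_floor below 0.003 m and horizontal distance between jar and pocket_floor below 0.004 m and angle between jar's own z axis and vertical below 0.06 rad and contact force between lid and jar between 2 and 50 N and linear speed of jar below 0.02 m/s); the robot touches nothing.
It fails at once if the lid is overtightened: it bears on the liner with more than 50 N (at least 0.8 N m on the lid) (contact force between lid and jar above 50 N).
It fails at once if the tub, the tape roll or the squeegee is shifted by more than 20 mm or tipped (distance of any of tub, tape, squeegee from where it was at the start of the episode above 0.02 m or angle between any of tub, tape, squeegee's own z axis and vertical above 0.3 rad).
It also fails if it takes over 61 s, if anything falls off the work surface, if the arm or the gripper's body presses on something with over 40 N, if the wrist force passes 120 N, or if a joint passes its speed limit or range.

## Robot

A 7-joint arm with a two-finger parallel gripper is mounted at the origin on the work surface. World frame = base frame: x ahead of the robot, y to its left, z up, the work surface at z = 0. Lengths are in m, angles in rad, forces in N, time in s.
With the tool pointing down it reaches from about 0.35 to 0.9 m from the base axis. Payload 19.9 kg.
Tool frame: the origin (TCP) lies between the finger pads; the fingertips stand robot.tips_ahead ahead of it and the grasp point (between the pads) lies 3 mm ahead of it (robot.tips_ahead is the distance from the TCP to the fingertips, in m); z points along the fingers, y is the direction in which the jaws open and shut (so a half turn about z gives the same grasp; the last joint's range is limited). The gripper opens to 94 mm and grips with 3 to 60 N. Pads are 16 mm wide; open, the fingers measure 119 mm over their backs; the gripper's body (75 mm by 177 mm) begins 78 mm behind the grasp point.
Start: joints at [1.117, 0.417, -0.01, 1.614, 0.005, 1.111, -0.053], TCP at [0.251, -0.572, 0.227] pointing down, gripper open.
Joint ranges: [-2.81, 2.81], [-0.39, 2.02], [-1.27, 1.25], [0.06, 2.57], [-1.19, 4.33], [0.19, 2], [-2.82, 2.82]. Speed limits (rad/s): [1.89, 1.89, 2.39, 2.39, 3.01, 3.01, 3.01].

## Interface

Orientations are given as a rotation vector (axis times angle).
In Python, from bench import robot gives the robot as it stands.
- The arm moves only by the tool drive_tool, never from a script. Its argument "commands" is a list that holds one entry, the list of rows, each a list of 6 numbers: the shift along the tool's x, y, z in mm, then the turn, a rotation vector about the tool's x, y, z in rad. In form: [[[tx, ty, tz, ax, ay, az], ...]]. A call has 1 to 12 rows; each row shifts and turns the commanded pose from where the row before left it, along the tool's axes as they then stand; what a row does not reach is not made up. A row lasts 1/12 s, in which the tool goes at most 41.7 mm and 7.16 degrees, less where a joint would pass 70% of its speed; a pose out of reach is approached as far as the arm can. A call with a gripper value outside its range is refused whole. "jaw" is the closure, from -1 (fully open) to 1 (shut), set as the call begins (left out, the last holds). The fingers move at their own pace and stop on an object; "squeeze" is the grip in N (left out, the last holds). Time passes only in rows, so rows that do not move let the fingers close. It gives the time, the measured TCP pose, the force and the opening at its end, in the units of the state.
- robot.observe(): the state, without advancing time (a new reading comes with each control period).
- robot.camera(name): name is "scene" or "side" or "wrist"; returns a dict with "frame" (480x640x3 uint8, red, green, blue), "mtx" (3x3 intrinsics, pixels), "T" (4x4, takes a point from camera to world coordinates). Camera axes: x right, y down, z forward; pixel columns grow to the right and rows downward; lengths in m; the calibration is good to about 2 mm. A picture is of the moment at which its call begins. There is no depth.
- robot.close_job(): hands the job in, once; it reports no verdict.
The state is a dict: "time_s": time; "joint_pos": joint angles; "joint_velocities": joint speeds; "effort": joint torques, N m; "tcp_pos": TCP position; "ee_rot": TCP orientation; "contact_force": force on the tool from outside, world axes, zero at the start; "ft_torque": the same for the moment, N m; "grip_width": opening from 0.0 (shut) to 1.0 (fully open).
Only numpy, scipy, OpenCV 4.12 (cv2) and the standard library are available. Lean on these libraries where they do the work, as an engineer would, in place of code of your own. Each camera call takes 0.05 s, during which the arm holds its last target. There are 200 camera calls.

## Working session

There is one attempt and no reset: what is moved stays moved. The work goes in short steps, Python scripts to look and compute and a tool call to move; the robot and the scene stay as the last step left them, time stands still between calls to the robot, and variables do not carry over. Pictures are saved under pics/ and viewed, about 8 in all and at most 12, crops included, and the job is handed in when it is done.

Besides the shell and the picture viewer there is one more tool, called after ">>>" as name(argument=value, ...), one argument or row to a line, values as JSON. drive_tool: Moves the arm, as the interface text tells. Its arguments: {"type":"object","properties":{"commands":{"type":"array"},"jaw":{"type":"number"},"squeeze":{"type":"number"}},"required":["commands"]}

```bash
ls; mkdir -p pics; python3 - <<'E'
from bench import robot
import cv2,numpy as np,pickle
s=robot.observe(); print(s, robot.tips_ahead)
for n in ("scene","side"):
    c=robot.camera(n); pickle.dump(c,open(f"pics/{n}.pkl","wb"))
    cv2.imwrite(f"pics/{n}.png",c["frame"][:,:,::-1]); print(n,c["mtx"].round(1).tolist(),c["T"].round(3).tolist())
E
```

```text
pics
{'time_s': 0.0, 'joint_pos': array([ 1.11648754,  0.41797036, -0.01034827,  1.61412663,  0.00470083,
        1.11070432, -0.05297929]), 'joint_velocities': array([-0.00060723,  0.00163643, -0.00032006,  0.00191565, -0.00102893,
        0.00032129, -0.00025102]), 'effort': array([-1.66892511e-03, -8.51257753e+01,  6.37825839e-01, -4.25982571e+01,
       -4.89452051e-02,  1.87315105e-02,  1.18440780e-04]), 'tcp_pos': array([ 0.25062262, -0.57218911,  0.2268473 ]), 'ee_rot': array([-3.07376871e+00, -6.43718337e-01,  4.90961860e-04]), 'contact_force': array([-0.12383853,  0.46202412,  0.22210849]), 'ft_torque': array([ 0.01819759,  0.03163431, -0.05220652]), 'grip_width': 0.9990787786225767} 0.022
scene [[580.7, 0.0, 320.4], [0.0, 580.7, 238.5], [0.0, 0.0, 1.0]] [[-0.431, 0.503, -0.749, 1.414], [0.903, 0.231, -0.363, 0.549], [-0.01, -0.833, -0.554, 0.735], [0.0, 0.0, 0.0, 1.0]]
side [[567.0, 0.0, 328.3], [0.0, 567.0, 236.2], [0.0, 0.0, 1.0]] [[-0.835, -0.378, 0.401, 0.017], [-0.551, 0.589, -0.592, 0.949], [-0.013, -0.715, -0.699, 1.046], [0.0, 0.0, 0.0, 1.0]]
```

View pics/scene.png

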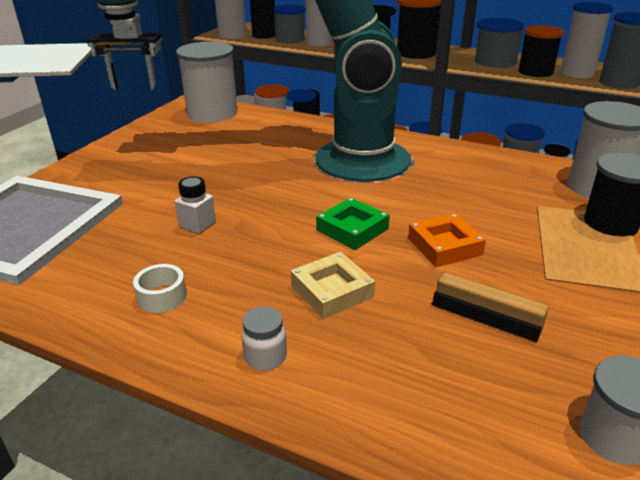

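View pics/side.png

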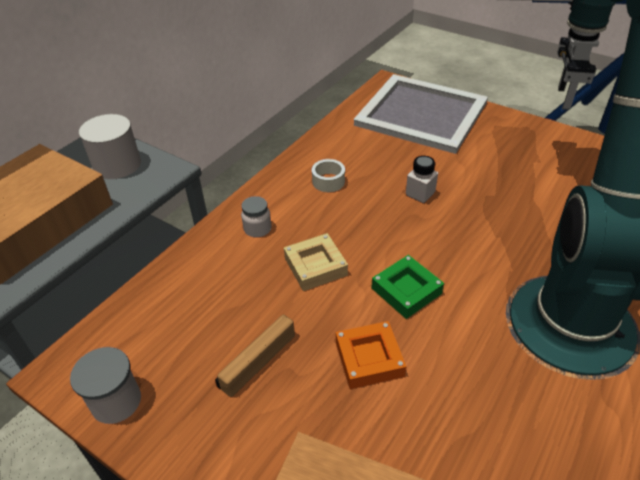

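The scene view shows the jar at (195,208) with its black lid at (191,188), the plywood nest at (333,283), the green decoy at (352,222), the orange decoy at (447,238), the tub at (264,338), the tape at (160,288) and the squeegee at (490,305). In the side view the jar is at (422,182) and the plywood nest at (316,260). The plywood block is the nest meant, because the lookalikes are green and orange. The square-bodied item with the black lid is the jar, and the round one is the tub.

```bash
cat > h.py <<'E'
import numpy as np,cv2
def ray(c,uv):
    d=np.linalg.inv(c["mtx"])@np.array([uv[0],uv[1],1.]); return c["T"][:3,3],c["T"][:3,:3]@d
def onz(c,uv,z):
    o,d=ray(c,uv); return o+d*(z-o[2])/d[2]
def tri(c1,u1,c2,u2):
    o1,d1=ray(c1,u1);o2,d2=ray(c2,u2)
    t=np.linalg.lstsq(np.c_[d1,-d2],o2-o1,rcond=None)[0]
    a,b=o1+t[0]*d1,o2+t[1]*d2; return (a+b)/2,np.linalg.norm(a-b)
def blob(m,seed):
    n,l,s,ce=cv2.connectedComponentsWithStats(m.astype(np.uint8))
    i=min((i for i in range(1,n) if s[i,4]>60),key=lambda i:np.hypot(*(ce[i]-seed)))
    return l==i,ce[i],s[i]
E
python3 - <<'E'
import pickle,cv2,numpy as np
from h import *
C={n:pickle.load(open(f"pics/{n}.pkl","rb")) for n in("scene","side")}
lid={};ne={}
for n,sl,sn in(("scene",(191,188),(333,283)),("side",(424,165),(316,260))):
    f=C[n]["frame"]; hsv=cv2.cvtColor(f,cv2.COLOR_RGB2HSV)
    dark=(f.max(2)<75); roi=np.zeros(dark.shape,bool); roi[sl[1]-25:sl[1]+25,sl[0]-25:sl[0]+25]=1
    m,ce,s=blob(dark&roi,sl); lid[n]=ce; print(n,"lid",ce.round(1),s)
    ply=(hsv[...,0]>15)&(hsv[...,0]<30)&(hsv[...,1]>50)&(hsv[...,1]<160)&(hsv[...,2]>90)
    roi[:]=0; roi[sn[1]-50:sn[1]+50,sn[0]-60:sn[0]+60]=1
    m,ce,s=blob(ply&roi,sn); print("nest",ce.round(1),s)
    h=cv2.convexHull(np.argwhere(m)[:,::-1].astype(np.int32)); p=cv2.approxPolyDP(h,4,True)[:,0]
    for q in p: print(q, onz(C[n],q,.04).round(3),onz(C[n],q,0).round(3))
print(tri(C["scene"],lid["scene"],C["side"],lid["side"]))
a=cv2.resize(C["scene"]["frame"][160:330,160:390],None,fx=3.4,fy=3.4,interpolation=cv2.INTER_CUBIC)
cv2.imwrite("pics/crop.png",a[:,:,::-1])
E
```

```text
scene lid [191.9 189.2] [179 177  26  21 342]
nest [332.3 284. ] [ 291  252   84   67 3496]
[373 296] [0.609 0.267 0.04 ] [0.563 0.25  0.   ]
[323 318] [0.705 0.208 0.04 ] [0.664 0.188 0.   ]
[292 286] [0.646 0.114 0.04 ] [0.602 0.089 0.   ]
[291 270] [0.601 0.089 0.04 ] [0.555 0.062 0.   ]
[341 252] [0.502 0.154 0.04 ] [0.45  0.131 0.   ]
[374 280] [0.563 0.251 0.04 ] [0.513 0.234 0.   ]
side lid [423.2 168.1] [413 157  22  19 243]
nest [315.7 259.7] [ 284  233   64   57 2071]
[346 274] [0.488 0.183 0.04 ] [0.506 0.152 0.   ]
[303 289] [0.547 0.276 0.04 ] [0.568 0.249 0.   ]
[284 247] [0.665 0.19  0.04 ] [0.691 0.16  0.   ]
[327 233] [0.603 0.09  0.04 ] [0.626 0.056 0.   ]
[347 263] [0.504 0.151 0.04 ] [0.524 0.119 0.   ]
(array([ 0.49160989, -0.22074914,  0.09541595]), np.float64(0.006288894467466779))
```

View pics/crop.png

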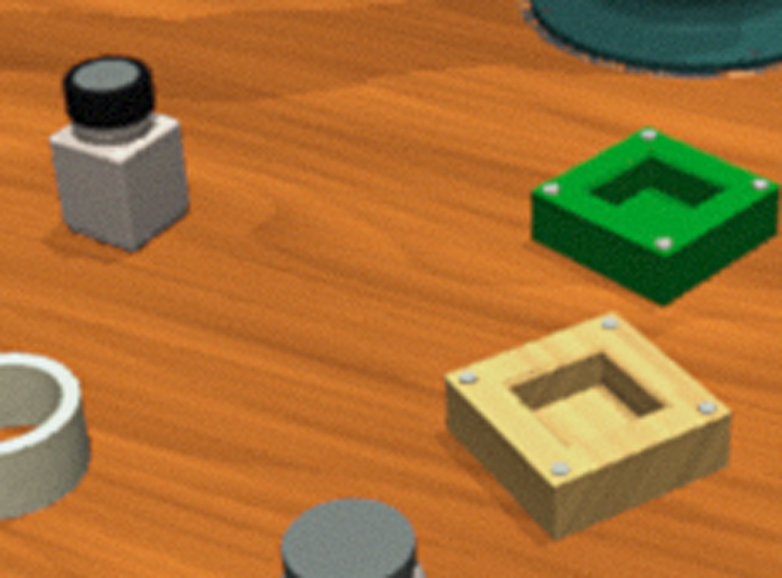

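Plywood confirmed at crop (590,420): tan, with a clear square pocket. The jar at crop (120,150) is square and white with a black lid. The visible shoulder corners of the jar give its yaw.

```bash
cat >> h.py <<'E'
from scipy.spatial.transform import Rotation as R
def togo(s,p,yaw):  # shift in tool axes mm, and turn about tool z so tool y heads along yaw (mod pi)
    Rt=R.from_rotvec(s["ee_rot"]).as_matrix(); y=Rt[:,1]; h=np.arctan2(y[1],y[0])
    d=(yaw-h+np.pi/2)%np.pi-np.pi/2
    return (Rt.T@(np.array(p)-s["tcp_pos"])*1000).round(1), "az",round(-d,3),"tilt",Rt[:,2].round(4)
E
python3 - <<'E'
import pickle
from h import *
from bench import robot
c=pickle.load(open("pics/scene.pkl","rb")); s=robot.observe()
k=lambda u,v:(160+u/3.4-.35,160+v/3.4-.35)
P=[onz(c,k(*q),.076) for q in((52,138),(122,162),(183,122))]
print(np.round(P,3)); 
for a,b in((0,1),(1,2)): d=P[b]-P[a]; print("jar edge",np.hypot(*d[:2]),np.degrees(np.arctan2(d[1],d[0])))
print("jar mid",(P[0]+P[2])/2, "lidtop",onz(c,k(107,74),.116))
N=[onz(c,k(*q),.04) for q in((612,313),(730,410),(555,488),(447,377))]
print(np.round(N,4),np.mean(N,0))
for i in range(4): d=N[(i+1)%4]-N[i]; print("nest edge",np.hypot(*d[:2]),np.degrees(np.arctan2(d[1],d[0])))
print("tub",onz(c,k(349,540),.085))
print(togo(s,(.49,-.221,.27),0))
E
```

```text
[[ 0.519 -0.253  0.076]
 [ 0.526 -0.192  0.076]
 [ 0.464 -0.185  0.076]]
jar edge 0.0621436643976388 83.90563999876511
jar edge 0.06189479996313892 174.30601688827386
jar mid [ 0.49175463 -0.21944896  0.076     ] lidtop [ 0.48850392 -0.22431367  0.116     ]
[[0.5025 0.151  0.04  ]
 [0.5629 0.2516 0.04  ]
 [0.6675 0.1902 0.04  ]
 [0.603  0.0896 0.04  ]] [0.58397191 0.17059703 0.04      ]
nest edge 0.11742395084639401 59.0258966443043
nest edge 0.1212523531798967 -30.42917587011481
nest edge 0.11954135840859997 -122.66256579240479
nest edge 0.11772812249610087 148.58188666927225
tub [0.79438331 0.13823897 0.085     ]
(array([ 360.2, -225.7,  -42.9]), 'az', np.float64(-1.158), 'tilt', array([-5.e-04,  1.e-03, -1.e+00]))
```

>>> drive_tool(
  commands=[
    [[30,-18.8,-3.6,0,0,0],[30,-18.8,-3.6,0,0,0],[30,-18.8,-3.6,0,0,0],[30,-18.8,-3.6,0,0,0],[30,-18.8,-3.6,0,0,0],[30,-18.8,-3.6,0,0,0],[30,-18.8,-3.6,0,0,0],[30,-18.8,-3.6,0,0,0],[30,-18.8,-3.6,0,0,0],[30,-18.8,-3.6,0,0,0],[30,-18.8,-3.6,0,0,0],[30,-18.8,-3.6,0,0,0]],
  ],
  jaw=-1,
)

```text
time_s: 1.1
tcp_pos: [0.4905, -0.2198, 0.2707]
ee_rot: [-3.075, -0.644, 0.0]
contact_force: [0.4, 0.4, 0.4]
grip_width: 1.001
```

>>> drive_tool(
  commands=[
    [[0,0,0,0,0,0.086],[0,0,0,0,0,0.086],[0,0,0,0,0,0.086],[0,0,0,0,0,0.086],[0,0,0,0,0,0.086],[0,0,0,0,0,0.086],[0,0,0,0,0,0],[0,0,0,0,0,0]],
  ],
)

```text
time_s: 1.77
tcp_pos: [0.4899, -0.2213, 0.2704]
ee_rot: [-3.137, 0.158, 0.001]
contact_force: [0.0, 0.7, -0.4]
grip_width: 0.996
```

```bash
python3 - <<'E'
from h import *
from bench import robot
import pickle
c=robot.camera("wrist"); s=robot.observe(); pickle.dump((c,s),open("pics/w1.pkl","wb"))
cv2.imwrite("pics/w1.png",c["frame"][:,:,::-1]); print(s["tcp_pos"],s["joint_pos"].round(2),s["time_s"],c["T"].round(3).tolist(),c["mtx"][0])
print(togo(s,(.491,-.221,.10),np.radians(-96)))
E
```

```text
[ 0.48992132 -0.22132143  0.27047459] [ 0.52  0.23 -0.18  1.78  0.04  1.14 -1.34] 1.8167 [[-0.1, -0.959, -0.263, 0.567], [-0.995, 0.096, 0.027, -0.229], [-0.0, 0.265, -0.964, 0.427], [0.0, 0.0, 0.0, 1.0]] [360.24796993   0.         316.11417975]
(array([  1.1,  -0.4, 170.5]), 'az', np.float64(0.005), 'tilt', array([-4.e-04,  2.e-04, -1.e+00]))
```

View pics/w1.png

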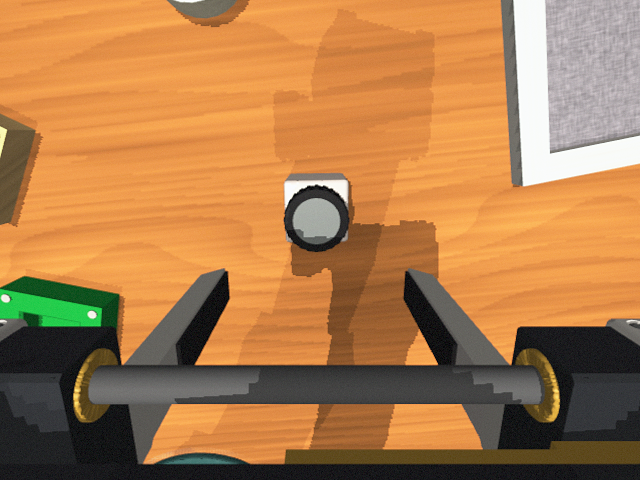

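The wrist view shows the jar square to the jaws, with its lid centred at about (317,218) and its shoulder spanning columns 285–348 at row 181. Green is at (60,300) and the nest at the left edge.

```bash
python3 - <<'E'
from h import *
import pickle
c,s=pickle.load(open("pics/w1.pkl","rb"))
f=c["frame"]; print("lidtop outer",onz(c,(317,218),.116),"grey disc",onz(c,(317,219),.116))
print("shoulder far L/R",onz(c,(285,181),.076),onz(c,(348,181),.076))
E
```

```text
lidtop outer [ 0.49745949 -0.22266843  0.116     ] grey disc [ 0.49655687 -0.22257822  0.116     ]
shoulder far L/R [ 0.52823223 -0.19457217  0.076     ] [ 0.52210646 -0.25549165  0.076     ]
```

>>> drive_tool(
  commands=[
    [[3,0,20,0,0,0],[0,0,20,0,0,0],[0,0,20,0,0,0],[0,0,20,0,0,0],[0,0,20,0,0,0],[0,0,20,0,0,0],[0,0,20,0,0,0],[0,0,20,0,0,0],[0,0,20,0,0,0],[0,0,17,0,0,0],[0,0,10,0,0,0],[0,0,0,0,0,0]],
  ],
)

```text
time_s: 2.82
tcp_pos: [0.492, -0.2213, 0.0618]
ee_rot: [-3.136, 0.159, 0.004]
contact_force: [-0.6, -0.3, 0.1]
grip_width: 0.996
```

>>> drive_tool(
  commands=[
    [[0,0,0,0,0,0],[0,0,0,0,0,0],[0,0,0,0,0,0],[0,0,0,0,0,0],[0,0,0,0,0,0],[0,0,0,0,0,0],[0,0,0,0,0,0],[0,0,0,0,0,0]],
  ],
  jaw=1,
  squeeze=40,
)

```text
time_s: 3.48
tcp_pos: [0.4933, -0.2218, 0.0642]
ee_rot: [3.137, -0.162, 0.001]
contact_force: [-2.7, 1.0, 7.4]
grip_width: 0.682
```

>>> drive_tool(
  commands=[
    [[0,0,-10,0,0,0],[0,0,-25,0,0,0],[0,0,-35,0,0,0],[0,0,-35,0,0,0],[0,-20,-15,0,0,0],[0,-35,0,0,0,0],[0,-40,0,0,0,0],[0,-40,0,0,0,0],[0,-40,0,0,0,0],[0,-40,0,0,0,0],[0,-30,0,0,0,0],[0,-15,0,0,0,0]],
  ],
)

```text
time_s: 4.48
tcp_pos: [0.5193, 0.0414, 0.1842]
ee_rot: [-3.137, 0.155, 0.0]
contact_force: [0.1, 0.4, -4.8]
grip_width: 0.675
```

>>> drive_tool(
  commands=[
    [[0,0,0,0,0,0],[0,0,0,0,0,0],[0,0,0,0,0,0]],
  ],
)

```text
time_s: 4.73
tcp_pos: [0.5195, 0.036, 0.1838]
ee_rot: [3.137, -0.163, -0.001]
contact_force: [0.2, 0.5, -5.6]
grip_width: 0.678
```

```bash
python3 - <<'E'
from h import *
from bench import robot
import pickle
c=robot.camera("wrist"); s=robot.observe(); pickle.dump((c,s),open("pics/w2.pkl","wb"))
cv2.imwrite("pics/w2.png",c["frame"][:,:,::-1]); print(s["tcp_pos"],s["grip_width"],s["contact_force"],s["joint_pos"].round(2),s["time_s"])
E
```

```text
[0.51954417 0.03573544 0.18375265] 0.6835178546009443 [ 0.82320101 -0.1264664  -5.26114883] [ 0.13  0.3  -0.31  1.91  0.11  0.95 -1.9 ] 4.7833
```

View pics/w2.png

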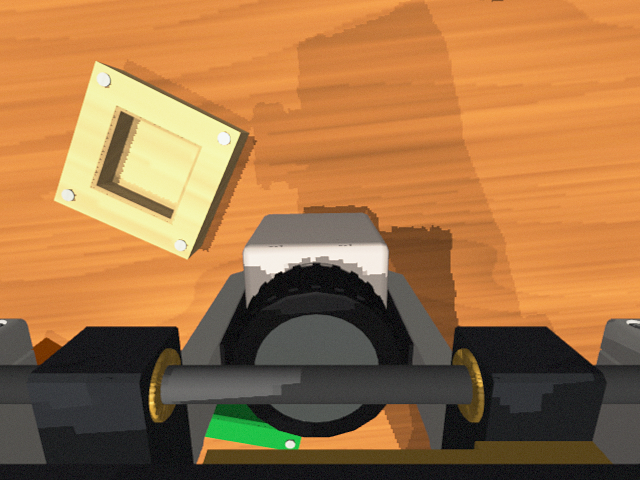

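The wrist view shows the nest wholly in sight, with top corners near (97,62), (246,130), (189,257) and (54,199). The jar hangs square between the pads.

```bash
python3 - <<'E'
from h import *
from bench import robot
import pickle
c,s0=pickle.load(open("pics/w2.pkl","rb"))
s=robot.observe()
for Q in [[(97,62),(243,131),(188,257),(54,199)],[(104,80),(223.5,138.5),(180.5,245),(68,195)]]:
    N=np.array([onz(c,q,.04) for q in Q]); print(N.mean(0).round(4))
    for i in range(4): d=N[(i+1)%4]-N[i]; print(round(np.hypot(*d[:2]),4),round(np.degrees(np.arctan2(d[1],d[0])),1))
ce=N.mean(0)
print(togo(s,(ce[0],ce[1],s["tcp_pos"][2]),np.radians(58.5)))
E
```

```text
[0.5875 0.1698 0.04  ]
0.1202 -120.9
0.1196 147.1
0.1197 58.5
0.1184 -32.7
[0.5866 0.1713 0.04  ]
0.0997 -122.0
0.0998 148.1
0.1003 58.1
0.0999 -32.2
(array([ 5.260e+01, -1.418e+02, -1.000e-01]), 'az', np.float64(0.445), 'tilt', array([-4.e-04, -4.e-04, -1.e+00]))
```

>>> drive_tool(
  commands=[
    [[8,-22,0,0,0,0],[13,-35,0,0,0,0],[13,-35,0,0,0,0],[12,-32,0,0,0,0],[6.5,-17.5,0,0,0,0],[0,0,0,0,0,0.09],[0,0,0,0,0,0.1],[0,0,0,0,0,0.1],[0,0,0,0,0,0.1],[0,0,0,0,0,0.062],[0,0,0,0,0,0],[0,0,0,0,0,0]],
  ],
)

```text
time_s: 5.78
tcp_pos: [0.5867, 0.1713, 0.1836]
ee_rot: [3.021, -0.859, -0.0]
contact_force: [-0.3, -0.2, -5.0]
grip_width: 0.678
```

>>> drive_tool(
  commands=[
    [[0,0,15,0,0,0],[0,0,20,0,0,0],[0,0,20,0,0,0],[0,0,10,0,0,0],[0,0,5,0,0,0],[0,0,0,0,0,0],[0,0,0,0,0,0]],
  ],
)

```text
time_s: 6.37
tcp_pos: [0.5869, 0.1723, 0.1144]
ee_rot: [-3.021, 0.86, -0.001]
contact_force: [0.4, -0.1, -4.6]
grip_width: 0.68
```

```bash
python3 - <<'E'
from h import *
from bench import robot
s=robot.observe(); print(s["tcp_pos"],s["contact_force"],s["ft_torque"],s["joint_pos"].round(2),s["time_s"],togo(s,(.5865,.171,.0762),np.radians(58.1)))
E
```

```text
[0.5869453  0.17226573 0.11435236] [ 0.40170247 -0.11455344 -4.59178892] [0.08241208 0.08179713 0.01421502] [-0.16  0.53 -0.23  1.74  0.15  0.89 -2.58] 6.3667 (array([ 0.3,  1.3, 38.2]), 'az', np.float64(0.002), 'tilt', array([ 5.e-04,  3.e-04, -1.e+00]))
```

>>> drive_tool(
  commands=[
    [[0,1.2,3,0,0,0],[0,0,3,0,0,0],[0,0,3,0,0,0],[0,0,3,0,0,0],[0,0,3,0,0,0],[0,0,2,0,0,0],[0,0,2,0,0,0],[0,0,2,0,0,0]],
  ],
)

```text
time_s: 7.03
tcp_pos: [0.5859, 0.1712, 0.0924]
ee_rot: [-3.021, 0.861, 0.0]
contact_force: [0.2, 0.1, -6.1]
grip_width: 0.681
```

Bottom at about 28 mm, and it has entered freely.

>>> drive_tool(
  commands=[
    [[0,0,2,0,0,0],[0,0,2,0,0,0],[0,0,2,0,0,0],[0,0,2,0,0,0],[0,0,2,0,0,0],[0,0,2,0,0,0],[0,0,1.5,0,0,0],[0,0,1,0,0,0],[0,0,1,0,0,0]],
  ],
)

```text
time_s: 7.78
tcp_pos: [0.5859, 0.1712, 0.077]
ee_rot: [-3.021, 0.861, 0.0]
contact_force: [-0.1, -0.0, -5.8]
grip_width: 0.681
```

>>> drive_tool(
  commands=[
    [[0,0,0.7,0,0,0],[0,0,0.7,0,0,0],[0,0,0.6,0,0,0],[0,0,0,0,0,0]],
  ],
)

```text
time_s: 8.12
tcp_pos: [0.5859, 0.1712, 0.0763]
ee_rot: [3.021, -0.861, 0.0]
contact_force: [-9.1, -2.4, 14.0]
grip_width: 0.679
```

>>> drive_tool(
  commands=[
    [[0,0,0,0,0,0],[0,0,0,0,0,0],[0,0,0,0,0,0],[0,0,0,0,0,0],[0,0,0,0,0,0],[0,0,0,0,0,0],[0,0,-10,0,0,0],[0,0,-20,0,0,0],[0,0,-20,0,0,0],[0,0,-15,0,0,0],[0,0,0,0,0,0]],
  ],
  jaw=-1,
)

```text
time_s: 9.03
tcp_pos: [0.5874, 0.1718, 0.144]
ee_rot: [-3.019, 0.86, -0.006]
contact_force: [0.4, -0.4, 0.0]
grip_width: 1.002
```

>>> drive_tool(
  commands=[
    [[0,0,0,0,0,-0.12],[0,0,0,0,0,-0.12],[0,0,0,0,0,-0.12],[0,0,0,0,0,-0.12],[0,0,0,0,0,-0.12],[0,0,0,0,0,-0.12],[0,0,0,0,0,-0.12],[0,0,0,0,0,-0.12],[0,0,0,0,0,-0.12],[0,0,0,0,0,-0.12],[0,0,0,0,0,-0.12],[0,0,0,0,0,-0.12]],
  ],
)

```text
time_s: 10.03
tcp_pos: [0.5858, 0.1711, 0.1402]
ee_rot: [2.835, 1.353, -0.0]
contact_force: [-0.7, 1.1, -0.7]
grip_width: 1.001
```

>>> drive_tool(
  commands=[
    [[0,0,0,0,0,-0.12],[0,0,0,0,0,-0.12],[0,0,0,0,0,-0.12],[0,0,0,0,0,-0.12],[0,0,0,0,0,-0.12],[0,0,0,0,0,-0.12],[0,0,0,0,0,-0.12],[0,0,0,0,0,-0.12],[0,0,0,0,0,-0.12],[0,0,0,0,0,-0.12],[0,0,0,0,0,-0.12],[0,0,0,0,0,-0.12]],
  ],
)

```text
time_s: 11.03
tcp_pos: [0.5859, 0.1711, 0.1402]
ee_rot: [-1.239, -2.887, 0.0]
contact_force: [-0.4, 0.2, 0.9]
grip_width: 1.002
```

>>> drive_tool(
  commands=[
    [[0,0,0,0,0,-0.12],[0,0,0,0,0,-0.12],[0,0,0,0,0,-0.12],[0,0,0,0,0,-0.12],[0,0,0,0,0,-0.12],[0,0,0,0,0,-0.12],[0,0,0,0,0,-0.12],[0,0,0,0,0,-0.12],[0,0,0,0,0,0],[0,0,0,0,0,0],[0,0,0,0,0,0]],
  ],
)

```text
time_s: 11.95
tcp_pos: [0.5859, 0.1711, 0.1401]
ee_rot: [0.218, -3.134, 0.0]
contact_force: [-0.1, -0.5, -0.3]
grip_width: 0.999
```

```bash
python3 - <<'E'
from h import *
from bench import robot
import pickle
c=robot.camera("wrist"); s=robot.observe(); pickle.dump((c,s),open("pics/w3.pkl","wb"))
cv2.imwrite("pics/w3.png",c["frame"][:,:,::-1]); print(s["tcp_pos"],s["contact_force"],s["ft_torque"],s["joint_pos"].round(2),s["time_s"],togo(s,(.586,.171,.119),np.radians(58)))
E
```

```text
[0.58592482 0.17114837 0.14019289] [ 0.14494605 -0.75218569 -0.83467675] [ 0.06860336 -0.14578099  0.02203869] [ 0.4   0.74 -1.07  1.7   0.72  1.14  0.83] 12.0 (array([-0.1, -0.2, 21.2]), 'az', np.float64(0.698), 'tilt', array([ 0.e+00, -2.e-04, -1.e+00]))
```

View pics/w3.png

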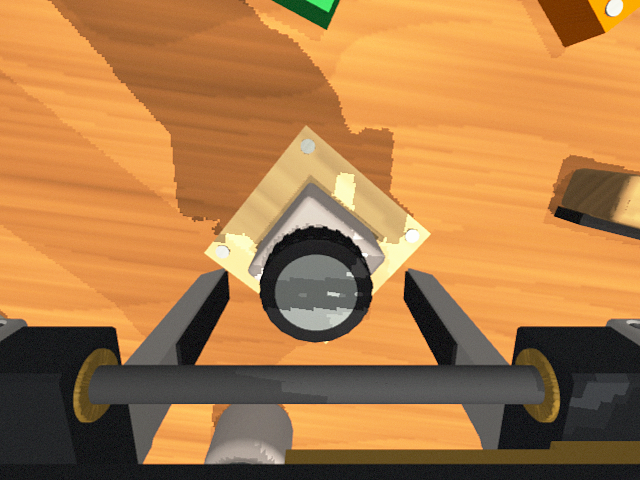

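The jar sits in the nest pocket with its lid centred near (316,285), roughly midway between the fingers.

```bash
python3 - <<'E'
from h import *
import pickle
c,s=pickle.load(open("pics/w3.pkl","rb"))
f=c["frame"]; m=(f.max(2)<60); roi=np.zeros(m.shape,bool); roi[222:346,255:378]=1
b,ce,st=blob(m&roi,(316,285)); g=cv2.fitEllipse(cv2.convexHull(np.argwhere(b)[:,::-1].astype(np.int32)))
print(ce,st,g,onz(c,g[0],.121))
h=cv2.HoughCircles(cv2.GaussianBlur(f[...,0],(5,5),0),cv2.HOUGH_GRADIENT,1,100,param1=120,param2=20,minRadius=36,maxRadius=60)
if h is not None: print(h[0][:2],[onz(c,q[:2],.128).round(4) for q in h[0][:2]])
print("tcp",s["tcp_pos"])
E
```

```text
[313.86907963 276.94974147] [ 260  226  113  116 4835] ((315.824951171875, 284.12359619140625), (111.97615814208984, 115.64469909667969), 5.913238048553467) [0.58511326 0.17082815 0.121     ]
[[313.5 284.5  58.3]
 [510.5 395.5  48.3]] [array([0.5825, 0.1693, 0.128 ]), array([0.6332, 0.2867, 0.128 ])]
tcp [0.58592482 0.17114837 0.14019289]
```

>>> drive_tool(
  commands=[
    [[0,0,6,0,0,0],[0,0,8,0,0,0],[0,0,6,0,0,0],[0,0,2,0,0,0],[0,0,0,0,0,0]],
  ],
)

```text
time_s: 12.42
tcp_pos: [0.5855, 0.1712, 0.1173]
ee_rot: [0.224, -3.132, 0.0]
contact_force: [-0.1, -0.2, 0.7]
grip_width: 0.999
```

>>> drive_tool(
  commands=[
    [[0,0,0,0,0,0],[0,0,0,0,0,0],[0,0,0,0,0,0],[0,0,0,0,0,0],[0,0,0,0,0,0],[0,0,0,0,0,0],[0,0,0,0,0,0],[0,0,0,0,0,0]],
  ],
  jaw=1,
  squeeze=45,
)

```text
time_s: 13.08
tcp_pos: [0.586, 0.1711, 0.1182]
ee_rot: [-0.225, 3.134, -0.0]
contact_force: [-1.6, -1.2, 1.8]
grip_width: 0.61
```

```bash
cat > o.py <<'E'
from h import *
from bench import robot
s=robot.observe(); Rt=R.from_rotvec(s["ee_rot"]).as_matrix()
print(s["tcp_pos"].round(4),"F",s["contact_force"].round(1),"M",s["ft_torque"].round(3),"q",s["joint_pos"].round(3),"tau7",s["effort"][6].round(3),"yaw",np.arctan2(Rt[1,1],Rt[0,1]).round(4),s["time_s"],"w",s["grip_width"]*94)
E
python3 o.py
```

```text
[0.586  0.1711 0.1182] F [-1.6 -1.2  1.8] M [-0.336 -0.018  0.082] q [ 0.39   0.769 -1.051  1.718  0.741  1.107  0.816] tau7 -0.013 yaw 1.7139 13.0833 w 57.35090464806965
```

>>> drive_tool(
  commands=[
    [[0,0,0,0,0,0.04],[0,0,0,0,0,0.04],[0,0,0,0,0,0.04],[0,0,0,0,0,0.04],[0,0,0,0,0,0.04],[0,0,0,0,0,0.04],[0,0,0,0,0,0.04],[0,0,0,0,0,0.04],[0,0,0,0,0,0.04],[0,0,0,0,0,0.04],[0,0,0,0,0,0],[0,0,0,0,0,0]],
  ],
)

```text
time_s: 14.08
tcp_pos: [0.5859, 0.1714, 0.1182]
ee_rot: [0.4, 3.116, 0.0]
contact_force: [0.1, 0.4, 0.9]
grip_width: 0.609
```

```bash
python3 o.py
```

```text
[0.5859 0.1714 0.1182] F [0.1 0.4 0.9] M [ 0.144 -0.196 -0.083] q [ 0.346  0.725 -0.971  1.72   0.675  1.069  0.463] tau7 -0.41 yaw 1.3154 14.0833 w 57.24935673255079
```

```bash
cat > av.py <<'E'
from h import *
from bench import robot
A=[];
for i in range(6):
    robot.camera("wrist"); s=robot.observe(); A.append(np.r_[s["contact_force"],s["ft_torque"],s["effort"][6],s["joint_pos"][6]])
Rt=R.from_rotvec(s["ee_rot"]).as_matrix()
print("mean",np.mean(A,0).round(3),"Mz",np.array(A)[:,5].round(3),"t7",np.array(A)[:,6].round(3),"yaw",np.arctan2(Rt[1,1],Rt[0,1]).round(3),s["time_s"])
E
python3 av.py
```

```text
mean [ 0.26   0.764  1.576  0.247 -0.159  0.023 -0.031  0.463] Mz [-0.031 -0.009  0.019  0.01   0.039  0.113] t7 [-0.079 -0.015 -0.    -0.012 -0.032 -0.051] yaw 1.315 14.3833
```

>>> drive_tool(
  commands=[
    [[0,0,0,0,0,0.04],[0,0,0,0,0,0.04],[0,0,0,0,0,0.04],[0,0,0,0,0,0.04],[0,0,0,0,0,0.04],[0,0,0,0,0,0.04],[0,0,0,0,0,0.04],[0,0,0,0,0,0.03],[0,0,0,0,0,0],[0,0,0,0,0,0]],
  ],
)

```text
time_s: 15.22
tcp_pos: [0.5859, 0.1714, 0.1182]
ee_rot: [-0.876, -3.017, -0.0]
contact_force: [-0.0, 1.8, 1.5]
grip_width: 0.613
```

```bash
python3 av.py
```

```text
mean [ 0.097  1.366  2.339  0.438 -0.163  0.026 -0.031  0.19 ] Mz [-0.028  0.012 -0.031  0.031  0.106  0.064] t7 [-0.057 -0.017 -0.009 -0.019 -0.035 -0.05 ] yaw 1.005 15.5167
```

>>> drive_tool(
  commands=[
    [[0,0,0,0,0,0.04],[0,0,0,0,0,0.04],[0,0,0,0,0,0.04],[0,0,0,0,0,0.04],[0,0,0,0,0,0.04],[0,0,0,0,0,0.04],[0,0,0,0,0,0.04],[0,0,0,0,0,0.04],[0,0,0,0,0,0],[0,0,0,0,0,0]],
  ],
)

```text
time_s: 16.35
tcp_pos: [0.5859, 0.1713, 0.1182]
ee_rot: [1.346, 2.839, -0.0]
contact_force: [0.3, 1.4, 2.4]
grip_width: 0.613
```

```bash
python3 av.py
```

```text
mean [ 0.121  2.397  3.556  0.428 -0.102  0.037 -0.04  -0.091] Mz [-0.027  0.028  0.05   0.064  0.047  0.058] t7 [-0.087 -0.02  -0.009 -0.021 -0.041 -0.061] yaw 0.685 16.65
```

>>> drive_tool(
  commands=[
    [[0,0,0,0,0,0.04],[0,0,0,0,0,0.04],[0,0,0,0,0,0.04],[0,0,0,0,0,0.04],[0,0,0,0,0,0.04],[0,0,0,0,0,0.04],[0,0,0,0,0,0.04],[0,0,0,0,0,0.04],[0,0,0,0,0,0],[0,0,0,0,0,0]],
  ],
)

```text
time_s: 17.48
tcp_pos: [0.5859, 0.1712, 0.1182]
ee_rot: [1.781, 2.588, -0.0]
contact_force: [-0.3, 2.1, 2.8]
grip_width: 0.61
```

```bash
python3 av.py
```

```text
mean [ 0.741  1.994  3.935  0.335 -0.187  0.013 -0.027 -0.371] Mz [-0.055  0.005 -0.008 -0.029  0.076  0.088] t7 [-0.068 -0.007  0.005 -0.009 -0.031 -0.052] yaw 0.365 17.7833
```

>>> drive_tool(
  commands=[
    [[0,0,0,0,0,0.04],[0,0,0,0,0,0.04],[0,0,0,0,0,0.04],[0,0,0,0,0,0.04],[0,0,0,0,0,0.04],[0,0,0,0,0,0.04],[0,0,0,0,0,0.04],[0,0,0,0,0,0.04],[0,0,0,0,0,0],[0,0,0,0,0,0]],
  ],
)

```text
time_s: 18.62
tcp_pos: [0.5861, 0.1713, 0.1182]
ee_rot: [2.17, 2.271, 0.001]
contact_force: [2.4, 1.3, 2.5]
grip_width: 0.613
```

```bash
python3 av.py
```

```text
mean [ 3.037  1.563  2.11   0.483 -0.997  0.208 -0.225 -0.652] Mz [0.105 0.246 0.198 0.175 0.258 0.269] t7 [-0.265 -0.203 -0.192 -0.208 -0.231 -0.252] yaw 0.045 18.9167
```

The liner is met at about 0.22–0.25 N m. I'll take smaller steps from here.

>>> drive_tool(
  commands=[
    [[0,0,0,0,0,0.03],[0,0,0,0,0,0.03],[0,0,0,0,0,0.03],[0,0,0,0,0,0.03],[0,0,0,0,0,0.03],[0,0,0,0,0,0],[0,0,0,0,0,0]],
  ],
)

```text
time_s: 19.5
tcp_pos: [0.5861, 0.1712, 0.1182]
ee_rot: [2.335, 2.101, 0.0]
contact_force: [4.2, 1.7, 1.5]
grip_width: 0.612
```

```bash
python3 av.py
```

```text
mean [ 4.692  1.737  1.544  0.462 -1.345  0.238 -0.252 -0.784] Mz [0.206 0.275 0.233 0.23  0.231 0.255] t7 [-0.321 -0.229 -0.236 -0.241 -0.242 -0.242] yaw -0.105 19.8
```

>>> drive_tool(
  commands=[
    [[0,0,0,0,0,0.03],[0,0,0,0,0,0.03],[0,0,0,0,0,0.03],[0,0,0,0,0,0],[0,0,0,0,0,0],[0,0,0,0,0,0]],
  ],
)

```text
time_s: 20.3
tcp_pos: [0.5861, 0.1712, 0.1182]
ee_rot: [2.427, 1.994, 0.001]
contact_force: [3.7, 1.5, 1.1]
grip_width: 0.608
```

```bash
python3 av.py; python3 o.py; python3 -c "
from bench import robot;import cv2
f=robot.camera('wrist')['frame'];cv2.imwrite('pics/w4.png',f[:,:,::-1])"
```

```text
mean [ 4.881  1.56   1.946  0.458 -1.448  0.307 -0.285 -0.863] Mz [0.358 0.249 0.294 0.309 0.331 0.304] t7 [-0.288 -0.284 -0.285 -0.285 -0.285 -0.285] yaw -0.195 20.6
[0.5861 0.1712 0.1182] F [5.3 1.5 2.1] M [ 0.438 -1.432  0.304] q [ 0.139  0.597 -0.643  1.726  0.423  0.961 -0.863] tau7 -0.285 yaw -0.1954 20.6 w 57.22303904102057
```

View pics/w4.png

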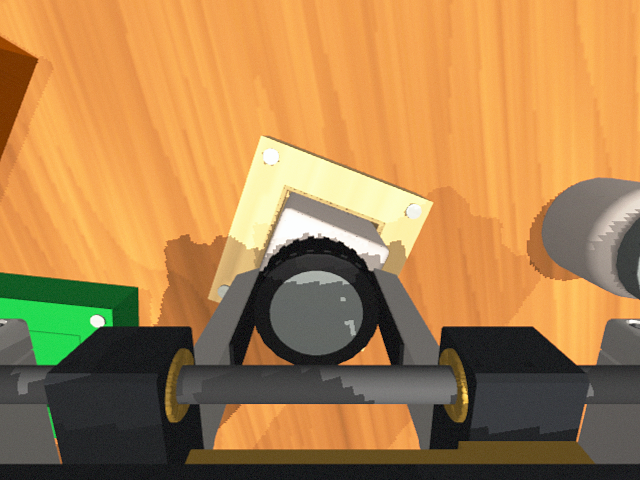

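The view shows the jar turned a few degrees clockwise within the pocket's play: its edge at (340,225) is steeper than the nest's. The torque stalled while that slack was taken up and is now rising again.

>>> drive_tool(
  commands=[
    [[0,0,0,0,0,0.03],[0,0,0,0,0,0.03],[0,0,0,0,0,0.03],[0,0,0,0,0,0],[0,0,0,0,0,0],[0,0,0,0,0,0]],
  ],
)

```text
time_s: 21.15
tcp_pos: [0.5862, 0.1712, 0.1182]
ee_rot: [2.515, 1.883, 0.001]
contact_force: [4.5, 2.1, 1.4]
grip_width: 0.61
```

```bash
python3 av.py
```

```text
mean [ 5.369  1.666  1.38   0.487 -1.543  0.323 -0.348 -0.942] Mz [0.32  0.299 0.315 0.346 0.335 0.321] t7 [-0.35  -0.347 -0.347 -0.347 -0.348 -0.348] yaw -0.285 21.45
```

>>> drive_tool(
  commands=[
    [[0,0,0,0,0,0.03],[0,0,0,0,0,0.03],[0,0,0,0,0,0.03],[0,0,0,0,0,0.03],[0,0,0,0,0,0.03],[0,0,0,0,0,0],[0,0,0,0,0,0],[0,0,0,0,0,0]],
  ],
)

```text
time_s: 22.12
tcp_pos: [0.5862, 0.1714, 0.1182]
ee_rot: [-2.648, -1.69, -0.001]
contact_force: [5.7, 3.0, 1.3]
grip_width: 0.609
```

```bash
python3 av.py
```

```text
mean [ 5.641  2.448  0.73   0.652 -1.598  0.456 -0.447 -1.074] Mz [0.468 0.477 0.478 0.469 0.417 0.43 ] t7 [-0.448 -0.446 -0.446 -0.447 -0.447 -0.447] yaw -0.435 22.4167
```

>>> drive_tool(
  commands=[
    [[0,0,0,0,0,0.03],[0,0,0,0,0,0.03],[0,0,0,0,0,0.03],[0,0,0,0,0,0],[0,0,0,0,0,0],[0,0,0,0,0,0]],
  ],
)

```text
time_s: 22.92
tcp_pos: [0.5862, 0.1714, 0.1182]
ee_rot: [-2.722, -1.569, -0.001]
contact_force: [6.4, 2.7, 0.7]
grip_width: 0.612
```

```bash
python3 av.py
```

```text
mean [ 5.845  2.912  0.704  0.633 -1.652  0.512 -0.509 -1.153] Mz [0.501 0.494 0.496 0.538 0.539 0.504] t7 [-0.511 -0.508 -0.509 -0.51  -0.51  -0.51 ] yaw -0.525 23.2167
```

Snug: both readings give 0.51 N m. Now release and rise.

>>> drive_tool(
  commands=[
    [[0,0,0,0,0,0],[0,0,0,0,0,0],[0,0,0,0,0,0],[0,0,0,0,0,0],[0,0,0,0,0,0],[0,0,0,0,0,0],[0,0,-10,0,0,0],[0,0,-25,0,0,0],[0,0,-30,0,0,0],[0,0,-30,0,0,0],[0,0,-20,0,0,0],[0,0,0,0,0,0]],
  ],
  jaw=-1,
)

```text
time_s: 24.22
tcp_pos: [0.5873, 0.1721, 0.2384]
ee_rot: [2.721, 1.567, 0.009]
contact_force: [0.6, 0.6, 0.6]
grip_width: 1.0
```

```bash
python3 o.py; python3 - <<'E'
from bench import robot
import cv2,numpy as np
a=robot.camera('wrist')['frame'];b=robot.camera('side')['frame'][90:420,180:520]
b=cv2.resize(b,(494,480)); a=cv2.resize(a[100:480,120:560],(300,259))
c=np.zeros((480,794,3),np.uint8);c[:,:494]=b;c[:259,494:]=a
cv2.imwrite('pics/end.png',c[:,:,::-1])
E
```

```text
[0.5873 0.1721 0.2384] F [0.6 0.6 0.6] M [-0.057 -0.105  0.011] q [ 0.129  0.447 -0.622  1.624  0.28   1.154 -1.085] tau7 0.392 yaw -0.5259 24.2167 w 94.03881389291607
```

View pics/end.png

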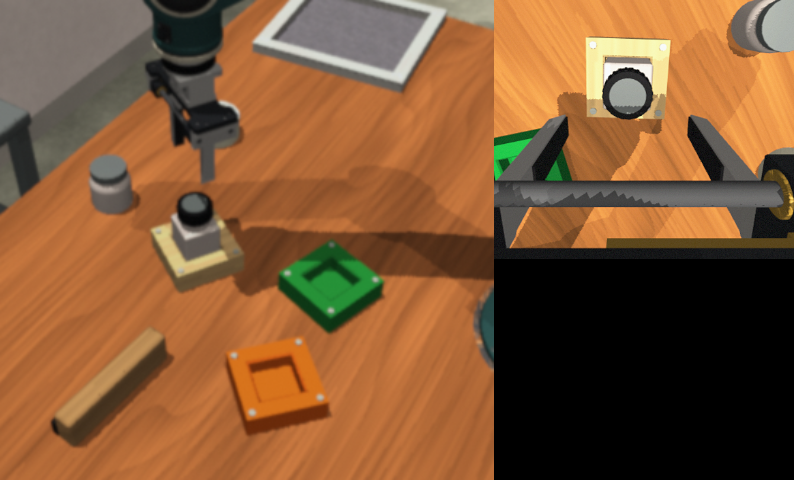

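The jar stands upright in the plywood nest (side crop at (195,235)), the gripper is clear, and the tub, tape and squeegee have not moved. Handing in.

```bash
python3 -c "
from bench import robot
print(robot.close_job())"
```

```text
the job is handed in; nothing more can be done
None
```

The jar is fully home in the plywood nest, and its lid is screwed down to about 0.51 N m. I handed the job in at about 24 s of the 61 s allowed.

- **Placing:** I gripped the jar by its flat faces, so the lid stayed loose. It met the pocket floor at the expected height, with the TCP at 0.0763 m against a predicted 0.0762 m.
- **Lid:** It ran freely for at least 1.35 rad and the liner showed by 1.67 rad of turning. I then went in small steps to 0.51 N m, where the wrist moment and the last joint's torque agreed.
- **Final look:** The jar is upright in the nest, the gripper is open and clear with no contact force beyond noise, and the tub and squeegee look unmoved. The tape is partly hidden behind the gripper in that picture. I judged the bystanders by eye and did not re-measure their positions.

**Disagreements:**
- The torque stalled at about 0.24 N m for about 0.15 rad of turning. The jar was then a few degrees clockwise in the pocket, so I put the stall down to the pocket's play.
- The scene camera and the wrist camera differed by about 3 mm on the nest and jar positions. I used the wrist camera's values.
- After letting go I did not measure how hard the lid still bears on its liner.

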